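# Load a medal blank into the engraving fixture

### The job

Load the engraving fixture on the bench: with the fingertips push the larger brass blank across the plate until it drops over the rim into the round nest and lies flat on its floor, then push the steel keeper round by its upright post until it meets its stop with its tongue over the blank. The blank is only pushed, never picked up or pushed off the plate. Leave the smaller blank, the loupe and the pliers where they lie, and finish with the hand clear.

Things in the scene. Friction and masses are not known exactly. Their poses are not given: they have to be found in the camera images.
- fixture: dark steel engraving fixture, a plate 150 mm (its x) by 210 mm (its y) and 18 mm thick, fixed to the bench; origin at the centre of its underside, z up. Its top is bare and flat but for the nest (round, 41 mm across, 5 mm deep, flat floor, 1 mm chamfer, centred at x -10, y +30 mm) and the keeper with its 9 mm high, 6 mm thick stop dowel (at x 45, y 64 mm). Both brass blanks lie on the half of negative y.
- nest (a point): centre of the nest's mouth, level with the plate's top
- blank: the larger brass blank, a plain loose disc 38 mm across and 6 mm thick, about 40 to 80 g; origin at the centre of its underside. It has 1.5 mm play all round in the nest; seated it stands 1 mm proud of the plate's top.
- small_blank: the smaller brass blank, a plain loose disc 27 mm across and 6 mm thick; origin at the centre of its underside; to be left alone. It may lie on either side of the larger one.
- keeper (a joint): angle of the keeper in rad, 0 to 1.72; 0 is fully open (tongue turned away from the nest, towards the fixture's +y edge), 1.72 is the stop with the tongue over the nest; it grows as the keeper turns anticlockwise seen from above. It starts open, at 0 to 0.4. It turns with light friction (about 1 N at the post) and stays where it is left; 1.60 or more counts as at the stop.
- keeper_pivot (a point): the keeper's vertical pivot axis, at the height of the plate's top; a low screw head here rises 10 mm above the plate
- keeper_post (a point): centre of the top of the keeper's upright steel post, 10 mm in diameter, standing 36 mm from the pivot and reaching 24.5 mm above the plate's top. The keeper is a flat steel bar 14 mm wide, its tongue reaching 46 mm and its tail 16 mm from the pivot, its underside 2.5 mm and its upper face 6.5 mm above the plate's top. It passes over the seated blank with 1.5 mm to spare, but not over one that lies on the plate or leans on the rim.
- loupe: folded black and brown loupe, 27 x 54 x 14 mm, lying loose on the bench to the left of the fixture; origin at its underside; a bystander
- pliers_mustard: pliers with mustard handles, 67 x 138 x 12 mm, lying loose on the bench to the right of the fixture; origin at their underside; a bystander
Not all that is in view belongs to the job. Leave any pink look-alike of the blank alone.

How it is judged:
By the outcome, as a careful person would: the job done as asked, in the order asked, and still so for the second after the job is handed in, with the robot touching nothing.
It also fails if it takes over 48 s, if anything falls off the work surface, if the arm or the gripper's body presses on something with over 40 N, if the wrist force passes 120 N, or if a joint passes its speed limit or range.

### The arm

A 6-joint arm with a two-finger parallel gripper is mounted at the origin on a cart in front of the work surface, level with it; the furniture and walls round the work are solid. World frame = base frame: x ahead of the robot, y to its left, z up, the work surface at z = 0. Lengths are in m, angles in degrees, forces in N, time in s.
With the tool pointing down it reaches from about 0.4 to 0.825 m from the base axis. Payload 7 kg.
Tool frame: the origin (TCP) lies on the centre line of the jaws, within the pads' length; the fingertips stand 19 mm ahead of it and the grasp point (between the pads) is the TCP; z points along the fingers, y is the line along which they close (so a half turn about z gives the same grasp; the last joint's range is limited). The gripper opens to 88 mm and grips with 3 to 60 N. Pads are 19 mm wide; open, the fingers measure 130 mm over their backs; the gripper's body (78 mm by 193 mm) begins 47 mm behind the grasp point.
Start: joints at [92.367, 20.546, 0.682, 0, -70.136, -16.507], TCP at [0.165, 0.655, 0.246] pointing down, gripper open.
Joint ranges: [-176.03, 176.03], [-82.01, 121.73], [-58.28, 71.71], [-173.87, 95.51], [-174.79, -0.11], [-173.66, 173.66]. Speed limits (degrees/s): [136.94, 136.94, 172.46, 180, 180, 180].

### API

Orientations are given as [roll, pitch, yaw] about the fixed x, y, z axes, in that order (R = Rz(yaw) Ry(pitch) Rx(roll)).
In Python, from plant import get_state, capture, close_job gives the robot as it stands.
- The arm moves only by the tool apply_moves, never from a script. Its argument "targets" is a list of rows, each a list of 7 numbers: the opening, from 0 (shut) to 1 (fully open), then the shift along the tool's x, y, z normalised to -1 to 1, where 1 is 1000 mm, then the turn, a rotation vector about the tool's x, y, z normalised to -1 to 1, where 1 is 90 degrees. In form: [[claw, tx, ty, tz, ax, ay, az], ...]. A call has 1 to 20 rows; each row shifts and turns the commanded pose from where the row before left it, along the tool's axes as they then stand; what a row does not reach is not made up. A row lasts 1/12 s, in which the tool goes at most 41.7 mm and 7.16 degrees, less where a joint would pass 70% of its speed; a pose out of reach is approached as far as the arm can. A call with a number of a shift or a turn outside -1 to 1 is refused whole. A call with a gripper value outside its range is refused whole. The fingers move at their own pace and stop on an object; "newtons" is the grip in N (left out, the last holds). Time passes only in rows, so rows that do not move let the fingers close. It gives the time, the measured TCP pose, the force, the opening and the grip force at its end, in the units of the state.
- get_state(): the state, without advancing time (a new reading comes with each control period).
- capture(name): name is "scene" or "top" or "wrist"; returns a dict with "frame" (480x640x3 uint8, red, green, blue), "range_z" (480x640 float32, m along the optical axis (not along the pixel's ray), 0 where there is no reading), "camera_matrix" (3x3 intrinsics, pixels), "T" (4x4, takes a point from camera to world coordinates). Camera axes: x right, y down, z forward; pixel columns grow to the right and rows downward; lengths in m; the calibration is good to about 2 mm. The wrist camera is an equidistant fisheye: a pixel r from the principal point sees the ray r / f radians off the axis. A picture is of the moment at which its call begins.
- close_job(): hands the job in; it is judged then, once.
The state is a dict: "time_s": time; "joints": joint angles; "qd": joint speeds; "joint_torque": joint torques, N m; "tcp_pos": TCP position; "eef_rot": TCP orientation; "contact_force": force on the tool from outside, world axes, zero at the start; "moment": the same for the moment, N m; "gripper_width": finger opening in m; "gripper_force": force on a finger pad.
Only numpy, scipy, OpenCV 4.12 (cv2) and the standard library are available. Lean on these libraries where they do the work, as an engineer would, in place of code of your own. Each camera call takes 0.05 s, during which the arm holds its last target. There are 200 camera calls.

## Working session

There is one attempt and no reset: what is moved stays moved. The work goes in short steps, Python scripts to look and compute and a tool call to move; the robot and the scene stay as the last step left them, time stands still between calls to the robot, and variables do not carry over. Pictures are saved under pics/ and viewed, at most 10 in all, crops included, and the job is handed in when it is done.

Besides the shell and the picture viewer there is one more tool, called after "Call:" in YAML: its name, and indented under it one key for each argument. apply_moves: Moves the arm, as the interface text tells. Scaled input: -1 to 1 covers 1000 mm each way for a shift and 90 degrees each way for a turn. Its arguments: {"type":"object","properties":{"targets":{"type":"array","items":{"type":"array","items":{"type":"number"}}},"newtons":{"type":"number"}},"required":["targets"]}

```bash
mkdir -p pics; ls; python3 - <<'E'
from plant import get_state, capture
import cv2,pickle
print(get_state())
for n in ("top","scene"):
    c=capture(n); pickle.dump(c,open(n+".pkl","wb")); cv2.imwrite(f"pics/{n}0.png",c["frame"][:,:,::-1]); print(n,c["camera_matrix"],c["T"])
E
```

```text
pics
{'time_s': 0.0, 'joints': array([ 9.23680237e+01,  2.05899127e+01,  6.34627894e-01, -2.10413034e-02,
       -7.01365093e+01, -1.65072284e+01]), 'qd': array([ 0.03883075,  0.08082126, -0.03696887,  0.06226149,  0.02837814,
        0.01941797]), 'joint_torque': array([ 1.60283129e-03, -5.82723749e+01,  2.93043405e+01,  6.99700847e+00,
        7.07450919e-03, -1.53832971e-04]), 'tcp_pos': array([0.16479048, 0.65410204, 0.24464344]), 'eef_rot': array([ 1.79906368e+02, -7.11958114e-03, -1.41463641e+01]), 'contact_force': array([ 0.6014741 ,  0.23715806, -0.00671398]), 'moment': array([-0.01945679,  0.00133117, -0.00554996]), 'gripper_force': 0.0, 'gripper_width': 0.08798534434517455}
top [[473.99191035   0.         324.07352245]
 [  0.         473.99191035 238.89367948]
 [  0.           0.           1.        ]] [[-0.0117616  -0.98473073  0.17368667  0.33546439]
 [-0.99974606  0.01491973  0.01688845 -0.06935913]
 [-0.01922193 -0.17344392 -0.98465614  1.04107987]
 [ 0.          0.          0.          1.        ]]
scene [[550.89176017   0.         316.41127168]
 [  0.         550.89176017 239.08003324]
 [  0.           0.           1.        ]] [[ 0.51662145 -0.63398614  0.57546838 -0.11718288]
 [-0.8561954  -0.37810532  0.35208777 -0.45042422]
 [-0.00563111 -0.67460947 -0.73815334  0.85251713]
 [ 0.          0.          0.          1.        ]]
```

View pics/top0.png

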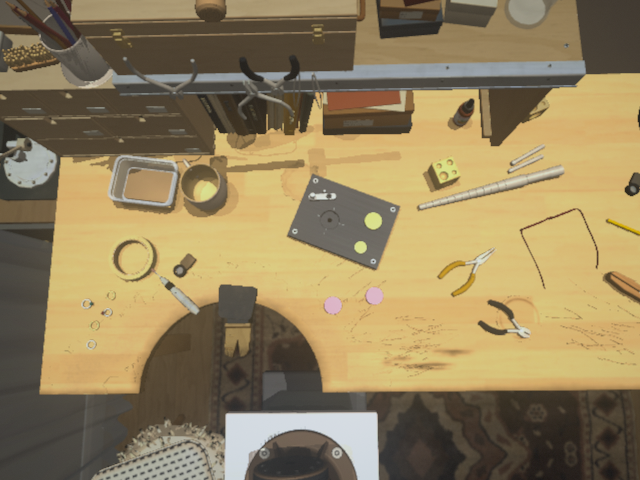

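View pics/scene0.png

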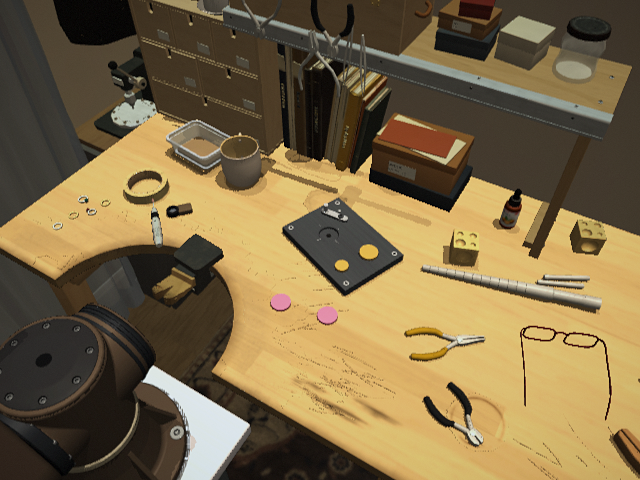

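The top view shows the fixture with corners near (316,176), (399,206), (376,268) and (289,236). The large blank is at (373,221), the small one at (361,247), the nest at (329,219) and the keeper at (322,196). I'll enlarge that area.

```bash
python3 - <<'E'
import pickle,cv2
c=pickle.load(open("top.pkl","rb"))
im=c["frame"][165:280,280:410,::-1]
cv2.imwrite("pics/crop.png",cv2.resize(im,None,fx=5,fy=5,interpolation=cv2.INTER_CUBIC))
E
```

```text
(no output)
```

View pics/crop.png

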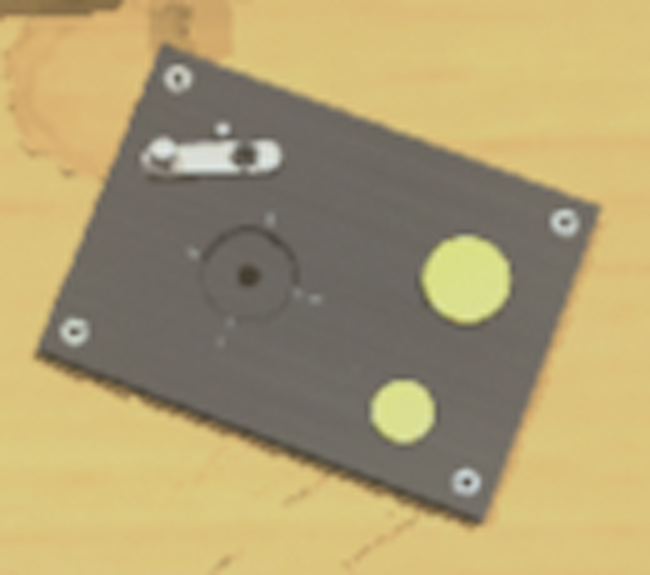

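```bash
cat > h.py <<'E'
import numpy as np
def px2w(c,u,v,z):
    K=c["camera_matrix"];T=c["T"]
    d=T[:3,:3]@np.array([(u-K[0,2])/K[0,0],(v-K[1,2])/K[1,1],1]); o=T[:3,3]
    return o+d*(z-o[2])/d[2]
E
python3 - <<'E'
import pickle,numpy as np
from h import px2w
c=pickle.load(open("top.pkl","rb"))
f=lambda u,v,z: px2w(c,u/5+280-.4,v/5+165-.4,z)   # resize half-pixel
C=np.array([f(165,45,.018),f(600,207,.018),f(482,522,.018),f(38,355,.018)])[:,:2]
M=np.array([[75,105],[75,-105],[-75,-105],[-75,105]])/1e3
ctr=C.mean(0); H=M.T@(C-ctr); a=np.arctan2(H[0,1]-H[1,0],H[0,0]+H[1,1])
R=np.array([[np.cos(a),-np.sin(a)],[np.sin(a),np.cos(a)]])
print("fix",ctr,np.degrees(a),"res",(C-ctr-M@R.T).round(4).tolist())
for n,u,v,z in [("blank",467,280,.024),("small",403,411,.024),("nest",250,275,.018),("pivot",245,156,.028),("post",163,152,.0425),("dowel",223,129,.027)]:
    p=f(u,v,z)[:2]; print(n,p.round(4),"fix mm",(R.T@(p-ctr)*1e3).round(1))
print("nest nominal",ctr+R@[-.01,.03])
for n,u,v in [("loupe",184,264),("pliers",467,272)]: print(n,px2w(c,u,v,.01))
E
```

```text
fix [ 0.55630422 -0.09544036] -21.936090632631963 res [[0.0002, -0.0017], [0.0006, 0.0011], [0.0006, 0.0014], [-0.0015, -0.0008]]
blank [ 0.5539 -0.1595] fix mm [ 21.7 -60.3]
small [ 0.4963 -0.1301] fix mm [-42.7 -54.6]
nest [ 0.559  -0.0645] fix mm [-9.1 29.7]
pivot [ 0.6105 -0.0631] fix mm [38.2 50.2]
post [ 0.609  -0.0275] fix mm [23.5 82.7]
dowel [ 0.6233 -0.0535] fix mm [46.5 63.9]
nest nominal [ 0.55823537 -0.06387661]
loupe [0.46589685 0.25736267 0.01      ]
pliers [ 0.43970796 -0.36095352  0.01      ]
```

Call:
apply_moves:
  targets:
    - [0.28,0,0,0,0,0,0.0793]
    - [0.28,0,0,0,0,0,0.0793]
    - [0.28,0,0,0,0,0,0.0793]
    - [0.28,0,0,0,0,0,0.0793]
    - [0.28,0,0,0,0,0,0.0793]
    - [0.28,0,0,0,0,0,0.0793]
    - [0.28,0,0,0,0,0,0.0793]
    - [0.28,0,0,0,0,0,0.0793]
    - [0.28,0,0,0,0,0,0.0793]
    - [0.28,0,0,0,0,0,0.0793]
    - [0.28,0,0,0,0,0,0.0793]
    - [0.28,0,0,0,0,0,0]
  newtons: 20

```text
time_s: 1.1
tcp_pos: [0.1648, 0.6543, 0.245]
eef_rot: [180.0, -0.1, -93.0]
contact_force: [0.4, -0.3, -1.4]
gripper_width: 0.0247
gripper_force: 0.0
```

Call:
apply_moves:
  targets:
    - [0.28,0.0314,-0.0219,0,0,0,0]
    - [0.28,0.0314,-0.0219,0,0,0,0]
    - [0.28,0.0314,-0.0219,0,0,0,0]
    - [0.28,0.0314,-0.0219,0,0,0,0]
    - [0.28,0.0314,-0.0219,0,0,0,0]
    - [0.28,0.0314,-0.0219,0,0,0,0]
    - [0.28,0.0314,-0.0219,0,0,0,0]
    - [0.28,0.0314,-0.0219,0,0,0,0]
    - [0.28,0.0314,-0.0219,0,0,0,0]
    - [0.28,0.0314,-0.0219,0,0,0,0]
    - [0.28,0.0314,-0.0219,0,0,0,0]
    - [0.28,0.0314,-0.0219,0,0,0,0]
    - [0.28,0.0314,-0.0219,0,0,0,0]
    - [0.28,0.0314,-0.0219,0,0,0,0]
    - [0.28,0,0,0,0,0,0]

```text
time_s: 2.35
tcp_pos: [0.4527, 0.1966, 0.2454]
eef_rot: [180.0, -0.1, -92.6]
contact_force: [0.1, 0.2, 0.0]
gripper_width: 0.0248
gripper_force: 0.0
```

Call:
apply_moves:
  targets:
    - [0.28,0.0361,-0.0108,0,0,0,0]
    - [0.28,0.0361,-0.0108,0,0,0,0]
    - [0.28,0.0361,-0.0108,0,0,0,0]
    - [0.28,0.0361,-0.0108,0,0,0,0]
    - [0.28,0.0361,-0.0108,0,0,0,0]
    - [0.28,0.0361,-0.0108,0,0,0,0]
    - [0.28,0.0361,-0.0108,0,0,0,0]
    - [0.28,0.0361,-0.0108,0,0,0,0]
    - [0.28,0.0361,-0.0108,0,0,0,0]
    - [0.28,0.0361,-0.0108,0,0,0,0]
    - [0.28,0.0361,-0.0108,0,0,0,0]
    - [0.28,0,0,0.04,0,0,0]
    - [0.28,0,0,0.04,0,0,0]
    - [0.28,0,0,0.04,0,0,0]
    - [0.28,0,0,0,0,0,0]
    - [0.28,0,0,0,0,0,0]

```text
time_s: 3.68
tcp_pos: [0.5499, -0.2011, 0.1243]
eef_rot: [179.7, -0.0, -92.5]
contact_force: [0.1, -0.5, 1.8]
gripper_width: 0.0248
gripper_force: 0.0
```

```bash
python3 - <<'E'
from plant import get_state, capture
import cv2,pickle
c=capture("wrist"); pickle.dump(c,open("w1.pkl","wb")); cv2.imwrite("pics/w1.png",c["frame"][:,:,::-1]); print(c["camera_matrix"],c["T"])
s=get_state();print(s["tcp_pos"],s["eef_rot"],s["joints"])
E
```

```text
[[371.64829954   0.         318.59665957]
 [  0.         371.64829954 246.93321172]
 [  0.           0.           1.        ]] [[-0.99908948  0.04245928  0.00417287  0.54758338]
 [ 0.0422011   0.9691484   0.24283831 -0.26620629]
 [ 0.00626661  0.24279331 -0.9700578   0.2620437 ]
 [ 0.          0.          0.          1.        ]]
[ 0.551866   -0.20112882  0.12665044] [ 1.79982704e+02 -4.95639179e-02 -9.24775489e+01] [ -0.93388446  18.30653716 -19.5375941    0.06213583 -52.17451018
  -1.5817852 ]
```

View pics/w1.png

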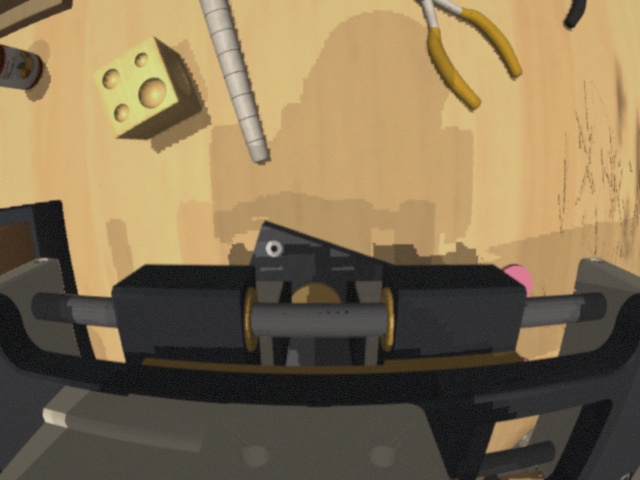

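The wrist view shows the large blank's far edge at about (318,290), centred between the fingers (about 268 and 370). I'll back off slightly and descend.

Call:
apply_moves:
  targets:
    - [0.28,0.008,0,0.02,0,0,0]
    - [0.28,0,0,0.03,0,0,0]
    - [0.28,0,0,0.02,0,0,0]
    - [0.28,0,0,0.008,0,0,0]
    - [0.28,0,0,0,0,0,0]
    - [0.28,0,0,0,0,0,0]

```text
time_s: 4.23
tcp_pos: [0.5525, -0.209, 0.0498]
eef_rot: [-179.8, -0.0, -92.6]
contact_force: [0.6, 0.4, 0.4]
gripper_width: 0.0244
gripper_force: 0.0
```

```bash
cat >> h.py <<'E'
def look(tag):
    from plant import get_state,capture
    import cv2,pickle
    for n in ("scene","top"):
        c=capture(n); pickle.dump(c,open(f"{n}_{tag}.pkl","wb"))
        s=get_state(); print(s["time_s"],s["tcp_pos"].round(4),s["eef_rot"].round(1),s["contact_force"].round(1))
    s=pickle.load(open(f"scene_{tag}.pkl","rb"))["frame"][180:310,265:425,::-1]
    t=c["frame"][165:285,280:410,::-1]
    a=cv2.resize(s,(480,390),interpolation=3); b=cv2.resize(t,(423,390),interpolation=3) if 0 else cv2.resize(t[:, :106],(318,360),interpolation=3)
    b=cv2.copyMakeBorder(b,0,30,0,0,0)
    cv2.imwrite(f"pics/{tag}.png",np.hstack([a,b]))
E
python3 -c "
from h import look; look('a')"
```

```text
4.2833 [ 0.5527 -0.209   0.05  ] [-179.8   -0.   -92.6] [ 0.4 -0.3  0.2]
4.3333 [ 0.5526 -0.209   0.05  ] [-179.8   -0.   -92.6] [ 0.3 -0.1 -0.3]
```

View pics/a.png

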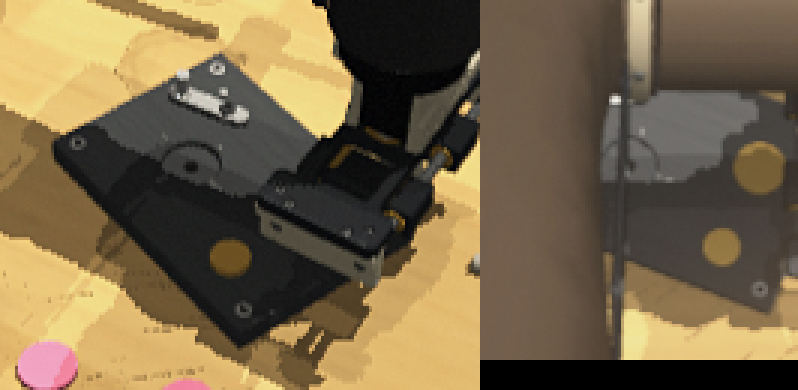

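Call:
apply_moves:
  targets:
    - [0.28,0,0,0.005,0,0,0]
    - [0.28,0,0,0.003,0,0,0]
    - [0.28,0,0,0.002,0,0,0]
    - [0.28,0,0,0,0,0,0]
    - [0.28,0,0,0,0,0,0]

```text
time_s: 4.75
tcp_pos: [0.5508, -0.2089, 0.0375]
eef_rot: [180.0, -0.0, -92.6]
contact_force: [0.4, 0.1, -0.4]
gripper_width: 0.0247
gripper_force: 0.0
```

Call:
apply_moves:
  targets:
    - [0.28,-0.006,0,0,0,0,0]
    - [0.28,-0.006,0,0,0,0,0]
    - [0.28,-0.004,0,0,0,0,0]
    - [0.28,-0.004,0,0,0,0,0]
    - [0.28,-0.004,0,0,0,0,0]
    - [0.28,-0.004,0,0,0,0,0]
    - [0.28,-0.004,0,0,0,0,0]
    - [0.28,-0.004,0,0,0,0,0]
    - [0.28,-0.004,0,0,0,0,0]
    - [0.28,-0.004,0,0,0,0,0]
    - [0.28,-0.004,0,0,0,0,0]
    - [0.28,-0.004,0,0,0,0,0]
    - [0.28,-0.004,0,0,0,0,0]
    - [0.28,-0.004,0,0,0,0,0]
    - [0.28,-0.004,0,0,0,0,0]
    - [0.28,-0.004,0,0,0,0,0]
    - [0.28,-0.004,0,0,0,0,0]
    - [0.28,-0.002,0,0,0,0,0]
    - [0.28,-0.002,0,0,0,0,0]
    - [0.28,0,0,0,0,0,0]

```text
time_s: 6.42
tcp_pos: [0.5544, -0.1326, 0.0376]
eef_rot: [-180.0, 0.0, -92.6]
contact_force: [0.7, -0.0, 0.3]
gripper_width: 0.0244
gripper_force: 0.0
```

```bash
python3 -c "
from h import look; look('b')"
```

```text
6.4667 [ 0.5544 -0.1328  0.0376] [-180.     0.   -92.6] [-0.8 -0.2 -0.1]
6.5167 [ 0.5544 -0.1329  0.0376] [180.    0.  -92.6] [ 0.5 -0.8  0.3]
```

View pics/b.png

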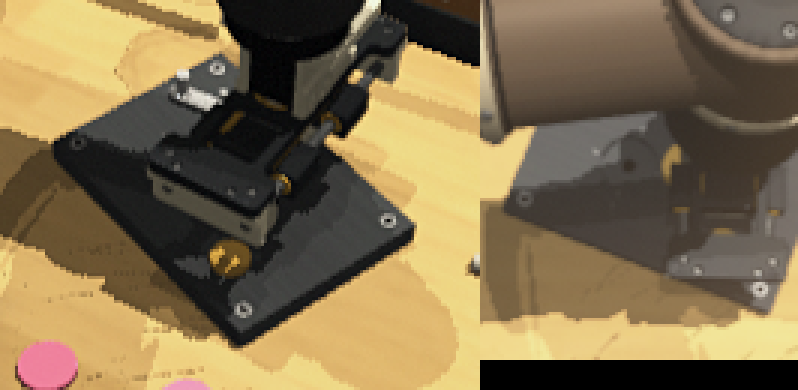

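Call:
apply_moves:
  targets:
    - [0.28,-0.003,-0.0007,-0.0007,0,0,0]
    - [0.28,-0.003,0,0,0,0,0]
    - [0.28,-0.003,0,0,0,0,0]
    - [0.28,-0.003,0,0,0,0,0]
    - [0.28,-0.003,0,0,0,0,0]
    - [0.28,-0.003,0,0,0,0,0]
    - [0.28,-0.002,0,0,0,0,0]
    - [0.28,-0.002,0,0,0,0,0]
    - [0.28,-0.002,0,0,0,0,0]
    - [0.28,-0.002,0,0,0,0,0]
    - [0.28,-0.002,0,0,0,0,0]
    - [0.28,-0.002,0,0,0,0,0]
    - [0.28,-0.002,0,0,0,0,0]
    - [0.28,-0.002,0,0,0,0,0]
    - [0.28,-0.002,0,0,0,0,0]
    - [0.28,-0.002,0,0,0,0,0]
    - [0.28,-0.002,0,0,0,0,0]
    - [0.28,0,0,0,0,0,0]

```text
time_s: 8.02
tcp_pos: [0.557, -0.0927, 0.0383]
eef_rot: [-180.0, 0.0, -92.6]
contact_force: [-0.5, 0.1, -0.4]
gripper_width: 0.0245
gripper_force: 0.0
```

```bash
python3 -c "
from h import look; look('c')"
```

```text
8.0667 [ 0.557  -0.0928  0.0383] [-180.     0.   -92.6] [-0.2 -0.  -0.3]
8.1167 [ 0.5569 -0.093   0.0382] [180.    0.  -92.6] [ 0.3 -0.1 -0.5]
```

View pics/c.png

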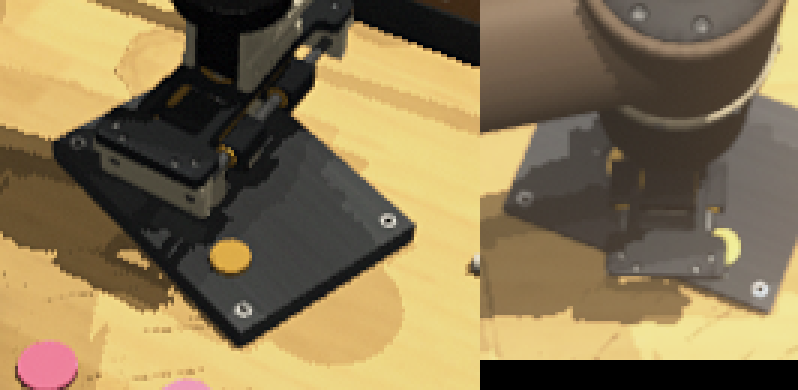

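Call:
apply_moves:
  targets:
    - [0.28,-0.001,0,0,0,0,0]
    - [0.28,-0.001,0,0,0,0,0]
    - [0.28,-0.001,0,0,0,0,0]
    - [0.28,-0.001,0,0,0,0,0]
    - [0.28,-0.001,0,0,0,0,0]
    - [0.28,0,0,0,0,0,0]
    - [0.28,0,0,0,0,0,0]

```text
time_s: 8.7
tcp_pos: [0.5572, -0.088, 0.0383]
eef_rot: [-180.0, 0.0, -92.6]
contact_force: [-0.7, -0.7, 0.1]
gripper_width: 0.0245
gripper_force: 0.2
```

Call:
apply_moves:
  targets:
    - [0.28,-0.0007,0,0,0,0,0]
    - [0.28,-0.0007,0,0,0,0,0]
    - [0.28,-0.0006,0,0,0,0,0]
    - [0.28,0,0,0,0,0,0]
    - [0.28,0,0,0,0,0,0]

```text
time_s: 9.12
tcp_pos: [0.5573, -0.086, 0.0383]
eef_rot: [-180.0, 0.0, -92.6]
contact_force: [0.6, 0.1, 1.3]
gripper_width: 0.0248
gripper_force: 0.5
```

Call:
apply_moves:
  targets:
    - [0.28,0.01,0,0,0,0,0]
    - [0.28,0.02,0,0,0,0,0]
    - [0.28,0.03,0,-0.02,0,0,0]
    - [0.28,0.03,0,-0.02,0,0,0]
    - [0.28,0.03,0,-0.02,0,0,0]
    - [0.28,0,0,0,0,0,0]

```text
time_s: 9.62
tcp_pos: [0.5532, -0.2106, 0.1021]
eef_rot: [-179.7, -0.1, -92.8]
contact_force: [1.4, 0.8, 0.5]
gripper_width: 0.0246
gripper_force: 0.0
```

```bash
sed -i 's/\[180:310,265:425,::-1\]/[195:265,275:361,::-1]/' h.py; python3 -c "
from h import look; look('d')"
```

```text
9.6667 [ 0.5525 -0.2088  0.1003] [-179.8   -0.   -92.8] [-0.4  0.8 -0.7]
9.7167 [ 0.5516 -0.2075  0.0989] [-179.9    0.   -92.8] [-0.7  0.7  0.1]
```

View pics/d.png

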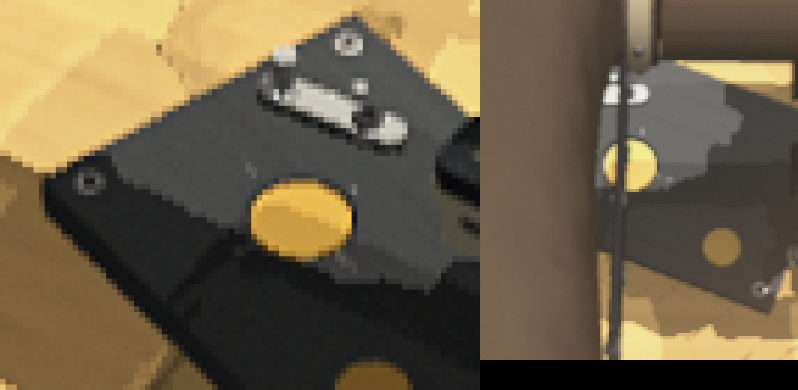

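The blank appears to be in the nest, at about (302,220) in the scene crop, with no side wall showing. I'll check its height against the plate from the depth data.

```bash
python3 - <<'E'
import pickle,numpy as np
for n in ("scene","top"):
    c=pickle.load(open(n+"_d.pkl","rb"));K=c["camera_matrix"];T=c["T"]
    v,u=np.mgrid[:480,:640];z=c["range_z"].astype(float)
    P=np.stack([(u-K[0,2])/K[0,0]*z,(v-K[1,2])/K[1,1]*z,z],-1)@T[:3,:3].T+T[:3,3]
    f=c["frame"].astype(int);br=(f[...,0]-f[...,2]>50)&(z>0)
    r=np.hypot(P[...,0]-.5585,P[...,1]+.0643)
    b=br&(r<.024)&(P[...,2]>.005); p=P[b]
    A=np.c_[p[:,:2]-p[:,:2].mean(0),np.ones(len(p))];k=np.linalg.lstsq(A,p[:,2],rcond=None)[0]
    g=P[(r>.025)&(r<.032)&~br&(z>0)]; 
    print(n,b.sum(),"blank ctr",p.mean(0).round(4),"tilt",k[:2].round(3),"plate z",np.median(g[:,2]),"blank z",np.median(p[:,2]))
E
```

```text
scene 245 blank ctr [ 0.5564 -0.0676  0.0904] tilt [-7.262 -3.766] plate z 0.01920953628883859 blank z 0.018559333819449297
top 290 blank ctr [ 0.5604 -0.0687  0.1989] tilt [ 4.399 -7.097] plate z 0.5028350894171747 blank z 0.020342544086503156
```

```bash
python3 - <<'E'
import pickle,numpy as np
for n in ("scene","top"):
    c=pickle.load(open(n+"_d.pkl","rb"));K=c["camera_matrix"];T=c["T"]
    v,u=np.mgrid[:480,:640];z=c["range_z"].astype(float)
    P=np.stack([(u-K[0,2])/K[0,0]*z,(v-K[1,2])/K[1,1]*z,z],-1)@T[:3,:3].T+T[:3,3]
    f=c["frame"].astype(int);br=(f[...,0]-f[...,2]>50)
    ok=(z>0)&(P[...,2]<.04)&(P[...,2]>.005)
    r=np.hypot(P[...,0]-.5585,P[...,1]+.0643)
    p=P[br&ok&(r<.022)]
    A=np.c_[p[:,:2]-p[:,:2].mean(0),np.ones(len(p))];k=np.linalg.lstsq(A,p[:,2],rcond=None)[0]
    g=P[(r>.025)&(r<.032)&~br&ok]
    print(n,len(p),p.mean(0).round(4),"tilt",k[:2].round(3),"plate",np.median(g[:,2]),"sd",p[:,2].std())
E
```

```text
scene 207 [ 0.5587 -0.0664  0.0182] tilt [-0.026 -0.017] plate 0.01724398349315376 sd 0.0015713054414855285
top 183 [ 0.5584 -0.0665  0.0185] tilt [ 0.002 -0.051] plate 0.01810321099317369 sd 0.00234335474871472
```

The blank is seated: flat, about 0.5–1 mm proud. Before turning the keeper I'll check clearance to the shelf and books around it.

```bash
python3 - <<'E'
import pickle,numpy as np
for n in ("scene","top"):
    c=pickle.load(open(n+".pkl","rb"));K=c["camera_matrix"];T=c["T"]
    v,u=np.mgrid[:480,:640];z=c["range_z"].astype(float)
    P=(np.stack([(u-K[0,2])/K[0,0]*z,(v-K[1,2])/K[1,1]*z,z],-1)@T[:3,:3].T+T[:3,3])[z>0]
    P=P[(P[:,0]>.45)&(P[:,1]>-.2)&(P[:,1]<.15)]
    for a in np.arange(.05,.6,.05):
        q=P[(P[:,2]>a)&(P[:,2]<a+.05)]
        if len(q)>3: print(n,a.round(2),len(q),"x min",np.percentile(q[:,0],1).round(3))
E
```

```text
scene 0.05 2817 x min 0.757
scene 0.1 5827 x min 0.757
scene 0.15 3044 x min 0.761
scene 0.2 1889 x min 0.701
scene 0.25 403 x min 0.696
scene 0.3 5087 x min 0.697
scene 0.35 5040 x min 0.697
scene 0.4 2930 x min 0.696
top 0.05 1422 x min 0.761
top 0.1 2518 x min 0.76
top 0.15 671 x min 0.762
top 0.2 50 x min 0.7
top 0.25 163 x min 0.7
top 0.3 6046 x min 0.699
top 0.35 4746 x min 0.699
top 0.4 4564 x min 0.699
top 0.45 6151 x min 0.717
top 0.5 561 x min 0.715
```

Call:
apply_moves:
  targets:
    - [0.3,0,0,0.015,0,0,0]
    - [0.3,0,0,0.015,0,0,0]
    - [0.3,-0.03,-0.0075,0,0,0,0]
    - [0.3,-0.03,-0.0075,0,0,0,0]
    - [0.3,-0.03,-0.0075,0,0,0,0]
    - [0.3,-0.03,-0.0075,0,0,0,0]
    - [0.3,-0.03,-0.0075,0,0,0,0]
    - [0.3,-0.02,-0.0075,0,0,0,0]
    - [0.3,-0.01,-0.003,0,0,0,0]
    - [0.3,0,0,0,0,0,0]
    - [0.3,0,0,0,0,0,0]
    - [0.3,0,0,0,0,0,0]
    - [0.3,0,0,0,0,0,0]

```text
time_s: 10.8
tcp_pos: [0.6073, -0.0292, 0.068]
eef_rot: [180.0, -0.0, -92.7]
contact_force: [-0.1, -0.3, 0.3]
gripper_width: 0.0264
gripper_force: 0.0
```

```bash
python3 -c "
from h import look; look('e')"
```

```text
10.85 [ 0.6074 -0.0293  0.0681] [180.   -0.  -92.7] [ 0.4 -0.5  0.3]
10.9 [ 0.6075 -0.0292  0.0682] [180.   -0.  -92.7] [-0.3 -0.4 -0. ]
```

View pics/e.png

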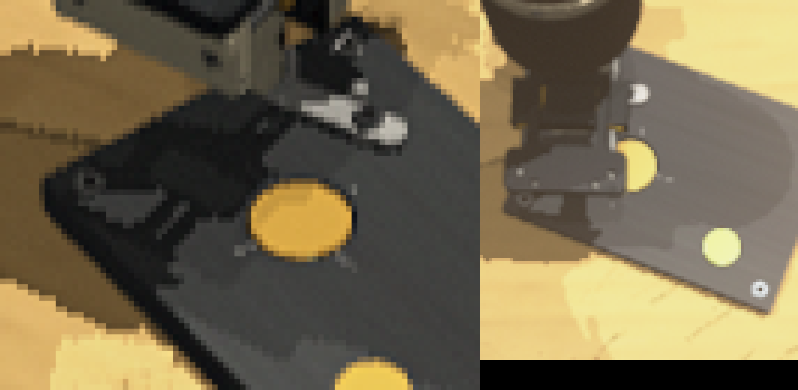

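Call:
apply_moves:
  targets:
    - [0.3,-0.0017,-0.0015,0,0,0,0]
    - [0.3,0,0,0.005,0,0,0]
    - [0.3,0,0,0.005,0,0,0]
    - [0.3,0,0,0.005,0,0,0]
    - [0.3,0,0,0.0025,0,0,0]
    - [0.3,0,0,0,0,0,0]

```text
time_s: 11.4
tcp_pos: [0.6089, -0.0269, 0.0496]
eef_rot: [179.9, -0.0, -92.7]
contact_force: [-1.1, 0.2, -0.2]
gripper_width: 0.0264
gripper_force: 0.0
```

Call:
apply_moves:
  targets:
    - [0.3,0.0001,0.00264,0,0,0,-0.0467]
    - [0.3,0.0001,0.00264,0,0,0,-0.0467]
    - [0.3,0.0001,0.00264,0,0,0,-0.0467]
    - [0.3,0.0001,0.00264,0,0,0,-0.0467]
    - [0.3,0.0001,0.00264,0,0,0,-0.0467]
    - [0.3,0.0001,0.00264,0,0,0,-0.0467]
    - [0.3,0.0001,0.00264,0,0,0,-0.0467]
    - [0.3,0.0001,0.00264,0,0,0,-0.0467]
    - [0.3,0.0001,0.00264,0,0,0,-0.0467]
    - [0.3,0.0001,0.00264,0,0,0,-0.0467]
    - [0.3,0.0001,0.00264,0,0,0,-0.0467]
    - [0.3,0.0001,0.00264,0,0,0,-0.0467]
    - [0.3,0.0001,0.00264,0,0,0,-0.0467]
    - [0.3,0.0001,0.00264,0,0,0,-0.0467]
    - [0.3,0.0001,0.00264,0,0,0,-0.0467]
    - [0.3,0.0001,0.00264,0,0,0,-0.0467]
    - [0.3,0.0001,0.00264,0,0,0,-0.0467]
    - [0.3,0.0001,0.00264,0,0,0,-0.0467]
    - [0.3,0.0001,0.00264,0,0,0,-0.0467]
    - [0.3,0,0,0,0,0,0]

```text
time_s: 13.07
tcp_pos: [0.5732, -0.0548, 0.051]
eef_rot: [-180.0, -0.0, -12.6]
contact_force: [-0.1, 0.9, 1.1]
gripper_width: 0.0259
gripper_force: 0.2
```

Call:
apply_moves:
  targets:
    - [0.3,0.0001,0.0019,0,0,0,-0.0333]
    - [0.3,0,0.0019,0,0,0,-0.0333]
    - [0.3,0.0001,0.0019,0,0,0,-0.0333]
    - [0.3,0,0.0019,0,0,0,-0.0333]
    - [0.3,0.0001,0.0019,0,0,0,-0.0333]
    - [0.3,0,0.0019,0,0,0,-0.0333]
    - [0.3,0,0,0,0,0,0]

```text
time_s: 13.65
tcp_pos: [0.5722, -0.0661, 0.0509]
eef_rot: [-180.0, -0.0, 5.2]
contact_force: [0.3, 0.0, 1.3]
gripper_width: 0.0266
gripper_force: 0.2
```

Call:
apply_moves:
  targets:
    - [0.3,0,0.001,0,0,0,-0.02]
    - [0.3,0,0.001,0,0,0,-0.02]
    - [0.3,0,0.001,0,0,0,-0.02]
    - [0.3,0,0,0,0,0,0]

```text
time_s: 13.98
tcp_pos: [0.5725, -0.069, 0.0508]
eef_rot: [180.0, -0.0, 10.5]
contact_force: [-0.7, 0.1, 0.6]
gripper_width: 0.0265
gripper_force: 0.3
```

Call:
apply_moves:
  targets:
    - [0.3,0,0.001,0,0,0,0]
    - [0.3,0,0.001,0,0,0,0]
    - [0.3,0,0,0,0,0,0]

```text
time_s: 14.23
tcp_pos: [0.5723, -0.0712, 0.0506]
eef_rot: [-180.0, 0.0, 10.5]
contact_force: [-1.2, 0.6, 0.4]
gripper_width: 0.0263
gripper_force: 0.7
```

Call:
apply_moves:
  targets:
    - [0.3,0,0.001,0,0,0,0]
    - [0.3,0,0.001,0,0,0,0]
    - [0.3,0,0,0,0,0,0]

```text
time_s: 14.48
tcp_pos: [0.5728, -0.0732, 0.0506]
eef_rot: [-180.0, 0.0, 10.6]
contact_force: [-0.9, 1.0, 0.6]
gripper_width: 0.0264
gripper_force: 0.6
```

Call:
apply_moves:
  targets:
    - [0.3,0,0.001,0,0,0,0]
    - [0.3,0,0.001,0,0,0,0]
    - [0.3,0,0,0,0,0,0]

```text
time_s: 14.73
tcp_pos: [0.5731, -0.0743, 0.0506]
eef_rot: [-179.9, 0.0, 10.6]
contact_force: [-3.1, 7.0, 1.7]
gripper_width: 0.0264
gripper_force: 3.8
```

Call:
apply_moves:
  targets:
    - [0.3,0,0.001,0,0,0,0]
    - [0.3,0,0.0005,0,0,0,0]
    - [0.3,0,0,0,0,0,0]

```text
time_s: 14.98
tcp_pos: [0.5731, -0.0748, 0.0505]
eef_rot: [-179.9, 0.0, 10.6]
contact_force: [-5.7, 14.8, 2.5]
gripper_width: 0.0263
gripper_force: 7.1
```

The force has risen to 15 N, so the keeper is against its stop. I'll back off to free the post, lift, and withdraw.

Call:
apply_moves:
  targets:
    - [0.3,0,-0.003,0,0,0,0]
    - [0.3,0,-0.003,0,0,0,0]
    - [0.3,0,0,-0.005,0,0,0]
    - [0.3,0,0,-0.015,0,0,0]
    - [0.3,0,0,-0.02,0,0,0]
    - [0.3,-0.03,0,-0.015,0,0,0]
    - [0.3,-0.035,0.01,0,0,0,0]
    - [0.3,-0.03,0.03,0,0,0,0]
    - [0.3,0,0.04,0,0,0,0]
    - [0.3,0,0.04,0,0,0,0]
    - [0.3,0,0.04,0,0,0,0]
    - [0.3,0,0.04,0,0,0,0]
    - [0.3,0,0,0,0,0,0]
    - [0.3,0,0,0,0,0,0]

```text
time_s: 16.15
tcp_pos: [0.5163, -0.2866, 0.1057]
eef_rot: [180.0, 0.0, 10.4]
contact_force: [-0.4, 1.2, -0.2]
gripper_width: 0.0263
gripper_force: 0.0
```

```bash
python3 -c "
from h import look; look('f')"
```

```text
16.2 [ 0.5161 -0.2853  0.1057] [180.    0.   10.4] [-0.9  0.6 -0.9]
16.25 [ 0.5161 -0.2843  0.1058] [-180.     0.    10.5] [-0.3  0.4 -0.6]
```

View pics/f.png

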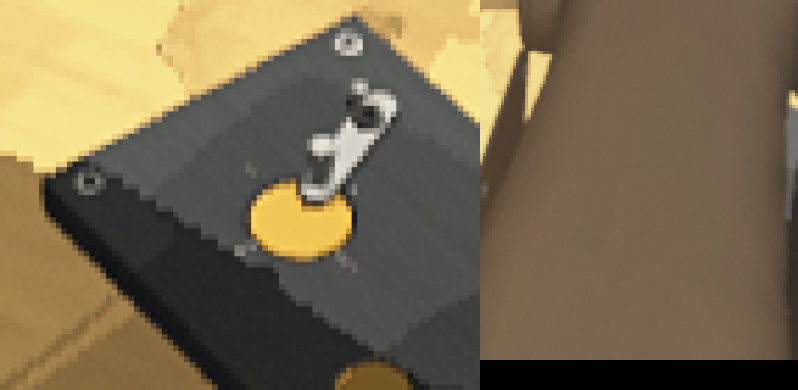

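The picture shows the tongue over the seated blank at about (318,192), the tail against the stop dowel at (360,88), and the hand clear.

```bash
python3 -c "
from plant import close_job; print(close_job())"
```

```text
the job is handed in; nothing more can be done
None
```

The job is handed in at about 16 s of the 48 s allowed: the larger blank lies flat in the nest, the keeper is against its stop with its tongue over the blank, the smaller blank, loupe and pliers were left alone, and the hand is clear.

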